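Level the display shelf on the sideboard

ROBOT

A 6-joint arm with a two-finger parallel gripper is mounted at the origin on the work surface. World frame = base frame: x ahead of the robot, y to its left, z up, the work surface at z = 0. Lengths are in mm, angles in rad, forces in N, time in s.
With the tool pointing down it reaches from about 350 to 975 mm from the base axis. Payload 7.1 kg.
Tool frame: the origin (TCP) lies midway between the tips of the shut fingers; the grasp point (between the pads) lies 19 mm behind it (ctrl.grasp_offset is the distance from the TCP to the grasp point, in mm); z points along the fingers, y is the line along which they close (so a half turn about z gives the same grasp; the last joint's range is limited). The gripper opens to 88 mm and grips with 3 to 60 N. Pads are 20 mm wide; open, the fingers measure 115 mm over their backs; the gripper's body (75 mm by 178 mm) begins 61 mm behind the grasp point.
Start: joints at [1.131, 0.423, 1.63, -0, 1.089, -0.019], TCP at [255.274, 570.473, 222.675] pointing down, gripper open.
Joint ranges: [-3, 3], [-0.9, 2.11], [0.09, 2.58], [-1.31, 4.45], [0.11, 2.69], [-2.54, 2.54]. Speed limits (rad/s): [2.39, 2.39, 3.01, 3.14, 3.14, 3.14].

INTERFACE

Orientations are given as a rotation vector (axis times angle).
In Python, from workcell import ctrl gives the robot as it stands. The module is installed in compiled form; this text tells all that it offers.
- The arm moves only by the tool servo_tool, never from a script. Its argument "rows" is a list of rows, each a list of 7 numbers: the turn, a rotation vector about the tool's x, y, z as a fraction of full scale, then the shift along the tool's x, y, z as a fraction of full scale, then the finger opening in mm, from 0 to 87.8. A call has 1 to 10 rows; each row is the pose to reach, as a shift and turn from the pose commanded when the call began, along the tool's axes at that moment; what a row does not reach only later rows make up. Full scale, the value 1, is 20 cm for a shift and 1.5 rad for a turn. A row lasts 1/8 s, in which the tool goes at most 62.5 mm and 10.7 degrees, less where a joint would pass 70% of its speed; a pose out of reach is approached as far as the arm can. A call with a number of a shift or a turn outside -1 to 1 is refused whole. A call with a gripper value outside its range is refused whole. The fingers move at their own pace and stop on an object; the grip force is fixed at half the most. Time passes only in rows, so rows that repeat a pose let the fingers close. It gives the time, the measured TCP pose, the force, the opening and the grip force at its end, in the units of the state.
- ctrl.get_obs(): the state, without advancing time (a new reading comes with each control period).
- ctrl.get_image(name): name is "scene" or "top" or "wrist"; returns (picture, depth): 400x640x3 uint8, red, green, blue; 400x640 float32, mm along the optical axis (not along the pixel's ray), 0 where there is no reading.
- ctrl.camera_info(name): a dict with "intrinsics" (3x3 intrinsics, pixels), "R" (3x3) and "t" (3): a world point X has camera coordinates R X + t. Camera axes: x right, y down, z forward; pixel columns grow to the right and rows downward; lengths in mm; the calibration is good to about 2 mm. A picture is of the moment at which its call begins: read the wrist's pose just before it. camera_info takes no time and is no camera call; for the wrist camera it gives the pose at the moment of the call.
- ctrl.close_job(): hands the job in; it is judged then, once.
The state is a dict: "t": time; "qpos": joint angles; "qvel": joint speeds; "joint_torque": joint torques, N m; "ee_pos": TCP position; "orientation": TCP orientation; "ft_force": force on the tool from outside, world axes, zero at the start; "moment": the same for the moment, N m; "width": finger opening in mm; "grasp_force": force on a finger pad.
Only numpy, scipy, OpenCV 4.12 (cv2) and the standard library are available. Lean on these libraries where they do the work, as an engineer would, in place of code of your own. Each camera call takes 0.05 s, during which the arm holds its last target. There are 200 camera calls.

TASK

Level the small display shelf: lay the yellow spirit level lengthwise on the shelf's brass strip and let go of it, then turn the black knob of the levelling foot until the bubble sits centred between the two black lines. Then press down on top of the level with about 10 N to seat the shelf, and finish still pressing, with the level flat on the strip and the bubble centred. Leave the vase, the book and the candle alone.

Things in the scene. Friction and masses are not known exactly. Their poses are not given: they have to be found in the camera images.
- level: yellow spirit level, black ends: loose bar 220 x 30 x 40 mm (own x, y, z), 0.35 kg, starts on the table; origin at the centre of its underside. Flat top with a green vial in the middle: white bubble 14 mm long, two black lines with 20 mm between their inner edges. Grip it across its 30 mm width; press anywhere on its top; it may lie either way round.
- bubble (a joint): offset of the bubble from the middle of the vial, in m along the level's own +x (0 = centred, limits +-0.040). The bubble runs to the higher end: 10 mm for each 0.01 rad of slope; it settles within 1 s. It means something only while the level stands still.
- strip (a point): centre of the brass strip, 240 mm (this point's y) x 44 mm (x), flush in the upper face of the brown wooden shelf board; z is the board's normal, +y points along the board to the knob. Board 380 (y) x 160 (x) x 20 mm, its ends 240 mm towards +y and 140 mm towards -y from here, upper face 70 mm above the table when level. The knob end starts 0.009 to 0.026 rad too low.
- knob_grip (a point): grip point on the axis of the levelling foot's knob, 25 mm above the board, 200 mm from the strip's centre along its +y. Black ribbed upright cylinder, 46 mm across, 36 mm tall. Clockwise from above raises the knob end and moves the bubble 10 mm per rad towards the knob. Starts 0.9 to 2.6 rad short of level, can go 1.5 rad past, stays as left (0.12 N m). Site turns with it.
- shelf_board: the shelf board, which carries the knob; stiff under pressing. Origin on its pivot line over the fixed wooden foot, on its underside, 115 mm from the strip's centre towards -y; axes as the strip's.
- vase: blue ceramic vase 88 mm across, 100 mm tall, loose; origin at the centre of its underside. A bystander.
- book: red book lying flat, 116 x 156 x 28 mm, loose; origin at the centre of its underside. A bystander.
- candlestick: white candlestick with candle, foot 72 mm across, 110 mm tall, loose; origin at the centre of its underside. A bystander.
There are look-alikes about, which are no part of the job. There is more than one size of the level; the one meant has the size given above.

How it is judged (in metres and radians):
On the way, in this order (a step that is already met when the one before it is completed fails the run):
1. the level lies lengthwise on the brass strip, let go (x of level in the frame of strip between -0.03 and 0.03 m and y of level in the frame of strip between -0.035 and 0.035 m and z of level in the frame of strip between -0.004 and 0.004 m and angle between the x axis of level and the y axis of strip, either way round below 0.12 rad and angle between the z axis of level and the z axis of strip, either way round below 0.018 rad and contact force between the fingers and level below 0.2 N), for 0.6 s.
2. the level still lies there and the bubble has been brought between the lines by the knob (x of level in the frame of strip between -0.03 and 0.03 m and y of level in the frame of strip between -0.035 and 0.035 m and z of level in the frame of strip between -0.004 and 0.004 m and angle between the x axis of level and the y axis of strip, either way round below 0.12 rad and angle between the z axis of level and the z axis of strip, either way round below 0.018 rad and value of joint bubble between -0.003 and 0.003 m), for 0.5 s.
At the end, for the whole second after the job is handed in: Level flat on the brass strip (within 30 mm across, 35 mm along, 0.12 rad), bubble within 3 mm of the middle, fingers pressing on the level with 4 to 30 N, level borne by the board with over 6 N, bystanders within 30 mm of where they stood (all of step 2 and contact force between the fingers and level between 4 and 30 N and contact force between level and shelf_board above 6 N and distance of each of vase, book, candlestick from where it was at the start of the episode below 0.03 m); the arm keeps its last pose, push and grip.
It fails at once if a bystander is moved or tipped (distance of any of vase, book, candlestick from where it was at the start of the episode above 0.03 m or angle between any of vase, book, candlestick's own z axis and vertical above 0.3 rad).
It also fails if it takes over 72 s, if anything falls off the work surface, if the arm or the gripper's body presses on something with over 40 N, if the wrist force passes 120 N, or if a joint passes its speed limit or range.

## Working session

There is one attempt and no reset: what is moved stays moved. The work goes in short steps, Python scripts to look and compute and a tool call to move; the robot and the scene stay as the last step left them, time stands still between calls to the robot, and variables do not carry over. Pictures are saved under pics/ and viewed, at most 10 in all, crops included, and the job is handed in when it is done.

Besides the shell and the picture viewer there is one more tool, called by a JSON object that holds its "op" and its "data". servo_tool: Moves the arm, as the interface text tells. Its arguments: {"type":"object","properties":{"rows":{"type":"array","items":{"type":"array","items":{"type":"number"}}}},"required":["rows"]}

```bash
mkdir -p pics; cat > h.py <<'E'
import numpy as np, cv2
from workcell import ctrl
def grab(n,f=None):
    ci=ctrl.camera_info(n); p,d=ctrl.get_image(n)
    K,R,t=[np.array(ci[k],float) for k in("intrinsics","R","t")]
    v,u=np.mgrid[0:400,0:640]
    c=np.stack([(u-K[0,2])/K[0,0]*d,(v-K[1,2])/K[1,1]*d,d],-1)
    X=(c-t.ravel())@R
    X[d==0]=np.nan
    if f: cv2.imwrite('pics/'+f,p[:,:,::-1])
    return p,d,X
E
python3 - <<'E'
from h import *
for n in("top","scene"):
    p,d,X=grab(n,n+'0.png'); np.savez(n+'0.npz',p=p,X=X)
o=ctrl.get_obs(); print(o['t'],o['ee_pos'],o['orientation'],o['ft_force'])
E
```

```text
0.1 [255.06787931 570.03279316 221.99935592] [-6.56023453e-01 -3.07202865e+00  2.09517747e-03] [ 0.75596332 -0.67317593 -0.0557619 ]
```

View pics/top0.png

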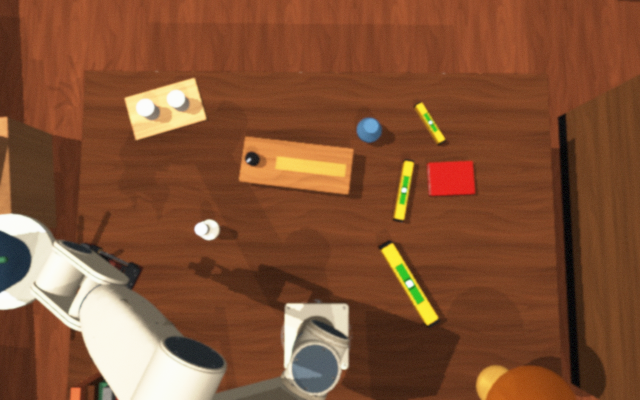

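View pics/scene0.png

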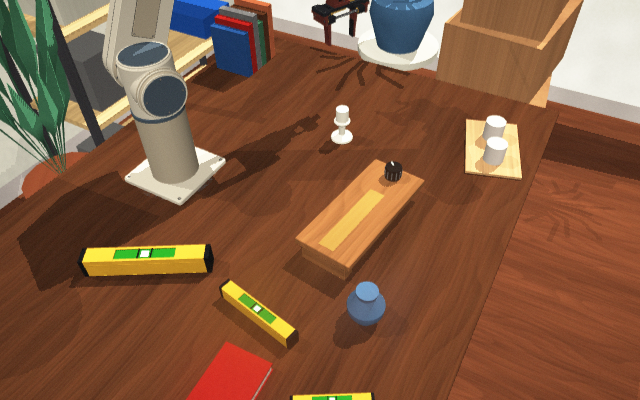

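The top view shows three yellow levels, at (430,122), (403,190) and (409,283). The shelf is at (297,165) with its knob at (252,158), the vase at (369,130), the book at (451,178) and the candle at (207,229). Next I'll measure them.

```bash
python3 - <<'E'
from h import *
z=np.load('top0.npz'); p,X=z['p'],z['X']
def rect(m,name):
    P=X[m]; P=P[~np.isnan(P).any(1)]
    r=cv2.minAreaRect(P[:,:2].astype(np.float32)); b=cv2.boxPoints(r)
    print(name,np.round(r[0]),np.round(r[1]),'z',np.round(np.percentile(P[:,2],[10,50,95])),'corners',np.round(b).tolist())
hgt=np.nan_to_num(X[:,:,2])
for n,(u0,u1,v0,v1),zmin in[("small",(412,448,98,148),12),("mid",(388,416,155,226),15),("large",(374,444,236,330),15),("board",(235,358,130,200),45),("vase",(352,386,112,146),30),("book",(424,480,156,200),12),("candle",(190,224,214,246),8)]:
    m=np.zeros(hgt.shape,bool); m[v0:v1,u0:u1]=hgt[v0:v1,u0:u1]>zmin
    rect(m,n)
hsv=cv2.cvtColor(p,cv2.COLOR_RGB2HSV)
sub=(slice(130,200),slice(235,358))
print('px',hsv[165,300],hsv[180,260])
m=np.zeros(hgt.shape,bool); m[sub]=(hsv[sub][:,:,2]>200)&(hsv[sub][:,:,0]>16); rect(m,'strip')
m=np.zeros(hgt.shape,bool); m[sub]=(hsv[sub][:,:,2]<60)&(hgt[sub]>80); rect(m,'knob')
E
```

```text
small [ 747. -402.] [168.  27.] z [21. 29. 35.] corners [[668.0, -433.0], [682.0, -457.0], [825.0, -370.0], [811.0, -347.0]]
mid [ 502. -303.] [ 32. 220.] z [33. 39. 45.] corners [[391.0, -298.0], [607.0, -340.0], [613.0, -308.0], [397.0, -266.0]]
large [ 182. -314.] [316.  45.] z [50. 56. 62.] corners [[35.0, -376.0], [58.0, -414.0], [329.0, -252.0], [305.0, -213.0]]
board [619.  65.] [389. 231.] z [61. 67. 75.] corners [[482.0, -114.0], [711.0, -141.0], [756.0, 245.0], [527.0, 272.0]]
vase [ 713. -183.] [83. 85.] z [ 52.  71. 104.] corners [[671.0, -141.0], [672.0, -226.0], [755.0, -225.0], [754.0, -139.0]]
book [ 557. -474.] [138. 157.] z [24. 28. 34.] corners [[484.0, -399.0], [492.0, -556.0], [630.0, -549.0], [622.0, -392.0]]
candle [355. 387.] [ 80. 112.] z [ 10.  72. 113.] corners [[304.0, 433.0], [329.0, 324.0], [406.0, 341.0], [382.0, 450.0]]
px [ 23 161 250] [ 14 170 227]
strip [584.  66.] [331.  50.] z [63. 68. 74.] corners [[540.0, -95.0], [589.0, -101.0], [629.0, 228.0], [580.0, 234.0]]
knob [602. 216.] [40. 31.] z [ 92.  97. 104.] corners [[577.0, 221.0], [591.0, 193.0], [627.0, 211.0], [613.0, 239.0]]
```

The level at (502,-303) measures 220x32 and about 40 mm high, so it is the one I want. I'll move towards it.

```bash
cat >> h.py <<'E'
from scipy.spatial.transform import Rotation as Ro
def down(a): # tool pointing down, tool x at world angle a
    x=np.array([np.cos(a),np.sin(a),0]); z=np.array([0,0,-1.]); return Ro.from_matrix(np.stack([x,np.cross(z,x),z],1))
def plan(pos,a,n=9,cur=None,sgn=None):
    o=ctrl.get_obs(); p=np.array(o['ee_pos']); R=Ro.from_rotvec(o['orientation']); 
    x=R.as_matrix()[:,0]; print('t',round(o['t'],2),'pos',np.round(p,1),'ang',round(np.degrees(np.arctan2(x[1],x[0])),1),'q',np.round(o['qpos'],2),'F',np.round(o['ft_force'],1))
    pos=np.array(pos,float); T=down(np.radians(a))
    for i in range(n):
        s=R.inv().apply(pos-p)/200; w=(R.inv()*T).as_rotvec()
        if sgn is not None and i==0 and w[2]*sgn<0: w=w*(1-2*np.pi/np.linalg.norm(w))
        w=w/1.5
        s/=max(1,abs(s).max()); w/=max(1,abs(w).max())
        s=np.round(s,3); w=np.round(w,3)
        if abs(s).max()<.002 and abs(w).max()<.003: break
        print(w.tolist()+s.tolist(),'rows',int(np.ceil(max(np.linalg.norm(s)*200/62.5,np.linalg.norm(w)*1.5/.186)))+1)
        p=p+R.apply(s*200); R=R*Ro.from_rotvec(w*1.5)
E
python3 - <<'E'
from h import *
plan([495,-302,240],-11)
z=np.load('top0.npz'); p,X=z['p'],z['X']
hsv=cv2.cvtColor(p,cv2.COLOR_RGB2HSV)
m=((hsv[:,:,0]>=20)&(hsv[:,:,0]<=27)&(hsv[:,:,2]>200)&(hsv[:,:,1]<190)).astype(np.uint8)
n,l=cv2.connectedComponents(m); k=l[165,300]; P=X[(l==k)&~np.isnan(X).any(2)]
r=cv2.minAreaRect(P[:,:2].astype(np.float32)); print(r,P[:,2].mean(),np.round(cv2.boxPoints(r)).tolist())
E
```

```text
t 0.1 pos [255.1 570.  222. ] ang 155.9 q [ 1.13  0.42  1.63 -0.    1.09 -0.02] F [ 0.8 -0.7 -0.1]
[-0.0, 0.001, 1.0, -0.824, -1.0, -0.024] rows 10
[-0.0, 0.001, 0.942, -1.0, 0.712, -0.025] rows 9
[-0.0, 0.0, -0.0, 0.496, 1.0, -0.023] rows 5
[-0.0, 0.0, -0.0, 0.392, 0.791, -0.018] rows 4
((579.25830078125, 22.872116088867188), (237.55029296875, 43.96538543701172), 83.22293853759766) 67.65833533810483 [[543.0, -92.0], [587.0, -98.0], [615.0, 138.0], [571.0, 143.0]]
```

{"op": "servo_tool", "data": {"rows": [[0,0,1,-0.824,-1,-0.02,80],[0,0,1,-0.824,-1,-0.02,80],[0,0,1,-0.824,-1,-0.02,80],[0,0,1,-0.824,-1,-0.02,80],[0,0,1,-0.824,-1,-0.02,80],[0,0,1,-0.824,-1,-0.02,80],[0,0,1,-0.824,-1,-0.02,80],[0,0,1,-0.824,-1,-0.02,80],[0,0,1,-0.824,-1,-0.02,80]]}}

```text
t: 1.23
ee_pos: [323.8, 320.4, 226.5]
orientation: [2.573, 1.803, -0.001]
ft_force: [-0.1, -0.3, -0.4]
width: 80.0
grasp_force: 0.0
```

{"op": "servo_tool", "data": {"rows": [[0,0,0.942,-1,0.712,-0.02,80],[0,0,0.942,-1,0.712,-0.02,80],[0,0,0.942,-1,0.712,-0.02,80],[0,0,0.942,-1,0.712,-0.02,80],[0,0,0.942,-1,0.712,-0.02,80],[0,0,0.942,-1,0.712,-0.02,80],[0,0,0.942,-1,0.712,-0.02,80],[0,0,0.942,-1,0.712,-0.02,80]]}}

```text
t: 2.22
ee_pos: [389.1, 83.8, 230.6]
orientation: [3.127, -0.301, -0.0]
ft_force: [-0.3, -0.5, -0.4]
width: 79.9
grasp_force: 0.0
```

{"op": "servo_tool", "data": {"rows": [[0,0,0,0.496,1,-0.02,80],[0,0,0,0.496,1,-0.02,80],[0,0,0,0.496,1,-0.02,80],[0,0,0,0.496,1,-0.02,80]]}}

```text
t: 2.72
ee_pos: [448.8, -134.0, 234.7]
orientation: [3.127, -0.297, 0.001]
ft_force: [0.0, 1.2, 0.2]
width: 79.9
grasp_force: 0.0
```

{"op": "servo_tool", "data": {"rows": [[0,0,0,0.39,0.79,-0.02,80],[0,0,0,0.39,0.79,-0.02,80],[0,0,0,0.39,0.79,-0.02,80],[0,0,0,0.39,0.79,-0.02,80],[0,0,0,0.39,0.79,-0.02,80]]}}

```text
t: 3.35
ee_pos: [494.1, -300.7, 238.0]
orientation: [-3.126, 0.298, 0.002]
ft_force: [0.2, -0.3, -0.6]
width: 79.8
grasp_force: 0.0
```

```bash
python3 - <<'E'
from h import *
plan([502,-303,20],-11)
p,d,X=grab('wrist','w1.png'); np.savez('w1.npz',p=p,X=X)
E
```

```text
t 3.35 pos [ 494.1 -300.7  238. ] ang -10.9 q [-0.57  0.34  1.72  0.    1.08  1.19] F [ 0.2 -0.3 -0.6]
[-0.001, 0.001, 0.001, 0.039, 0.005, 1.0] rows 5
[0.0, 0.0, 0.0, 0.004, -0.0, 0.09] rows 2
```

View pics/w1.png

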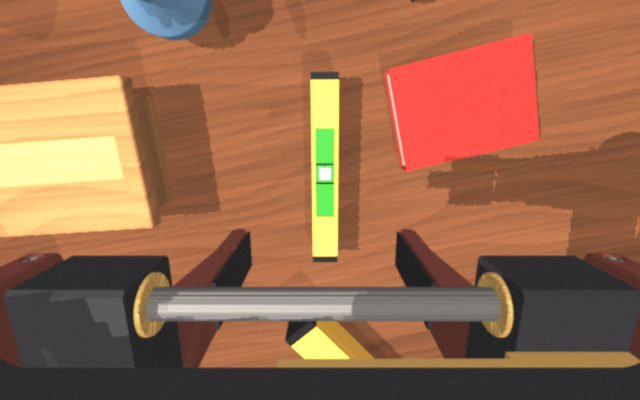

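The wrist view shows the level upright in the frame, centre at about (325,168), between the fingers. The shelf end is on the left and the book is on the right. I'll measure it more exactly.

```bash
python3 - <<'E'
from h import *
z=np.load('w1.npz'); p,X=z['p'],z['X']
m=np.zeros((400,640),bool); m[60:268,290:360]=X[60:268,290:360,2]>28
P=X[m]; r=cv2.minAreaRect(P[:,:2].astype(np.float32)); print(r,np.round(cv2.boxPoints(r)).tolist(),np.percentile(P[:,2],[10,50,90]))
c=np.mean(cv2.boxPoints(r),0); print(c); plan([c[0],c[1],8],-11)
E
```

```text
((503.6136474609375, -304.0670166015625), (30.23821258544922, 220.81544494628906), 79.22550201416016) [[392.0, -298.0], [609.0, -340.0], [615.0, -310.0], [398.0, -269.0]] [37.29778779 39.20246057 40.44188748]
[ 503.61365 -304.06702]
t 3.4 pos [ 494.1 -300.2  238.2] ang -10.9 q [-0.57  0.34  1.72  0.    1.08  1.19] F [0.4 0.9 0.3]
[-0.001, 0.001, 0.001, 0.045, 0.01, 1.0] rows 5
[0.0, -0.0, 0.0, 0.007, 0.001, 0.151] rows 2
```

{"op": "servo_tool", "data": {"rows": [[0,0,0,0.047,0.01,0.3,80],[0,0,0,0.047,0.01,0.6,80],[0,0,0,0.047,0.01,0.85,80],[0,0,0,0.047,0.01,1,80],[0,0,0,0.047,0.01,1,80]]}}

```text
t: 4.03
ee_pos: [501.9, -302.7, 36.8]
orientation: [-3.125, 0.297, 0.007]
ft_force: [-0.6, 1.1, 0.5]
width: 79.9
grasp_force: 0.0
```

{"op": "servo_tool", "data": {"rows": [[0,0,0,0,0,0.14,80],[0,0,0,0,0,0.14,80],[0,0,0,0,0,0.14,10],[0,0,0,0,0,0.14,10],[0,0,0,0,0,0.14,10],[0,0,0,0,0,0.14,10],[0,0,0,0,0,0.14,10],[0,0,0,0,0,0.14,10]]}}

```text
t: 5.03
ee_pos: [503.6, -305.1, 10.7]
orientation: [-3.127, 0.302, 0.0]
ft_force: [-0.5, -0.1, 1.8]
width: 29.7
grasp_force: 30.0
```

```bash
python3 - <<'E'
from h import *
o=ctrl.get_obs();print(o['width'],o['grasp_force'])
plan([579,23,220],83.2)
E
```

```text
29.652224174908767 29.9886292219162
t 5.03 pos [ 503.6 -305.1   10.7] ang -11.0 q [-0.56  0.68  1.8   0.    0.66  1.2 ] F [-0.5 -0.1  1.8]
[-0.0, -0.0, -1.0, 0.034, -1.0, -0.622] rows 10
[-0.0, -0.0, -0.096, 0.682, -0.026, -0.424] rows 4
```

{"op": "servo_tool", "data": {"rows": [[0,0,0,0,0,-0.25,10],[0,0,0,0,0,-0.5,10],[0,0,0,0,0,-0.75,10],[0,0,0,0,0,-0.9,10],[0,0,0,0,0,-0.9,10]]}}

```text
t: 5.65
ee_pos: [504.6, -305.8, 192.5]
orientation: [3.125, -0.301, 0.006]
ft_force: [-0.0, -0.0, -3.4]
width: 29.6
grasp_force: 30.0
```

{"op": "servo_tool", "data": {"rows": [[0,0,-0.1,0.03,-0.2,0,10],[0,0,-0.22,0.03,-0.4,0,10],[0,0,-0.34,0.03,-0.6,0,10],[0,0,-0.46,0.03,-0.8,0,10],[0,0,-0.58,0.03,-1,0,10],[0,0,-0.7,0.03,-1,0,10],[0,0,-0.82,0.03,-1,0,10],[0,0,-0.94,0.03,-1,0,10],[0,0,-1,0.03,-1,0,10],[0,0,-1,0.03,-1,0,10]]}}

```text
t: 6.9
ee_pos: [546.3, -109.6, 188.4]
orientation: [-2.492, -1.908, 0.004]
ft_force: [-0.7, 0.5, -4.2]
width: 29.9
grasp_force: 30.0
```

```bash
python3 - <<'E'
from h import *
o=ctrl.get_obs();print(o['width'],o['grasp_force'])
plan([579,23,190],83.2)
E
```

```text
29.851188339812033 29.987003803253174
t 6.9 pos [ 546.3 -109.6  188.4] ang 74.9 q [-0.22  0.37  1.81 -0.    0.97  0.04] F [-0.7  0.5 -4.2]
[-0.003, -0.0, -0.097, 0.683, -0.015, -0.008] rows 4
```

{"op": "servo_tool", "data": {"rows": [[0,0,-0.05,0.25,0,0,10],[0,0,-0.097,0.5,-0.01,0,10],[0,0,-0.097,0.683,-0.015,0,10],[0,0,-0.097,0.683,-0.015,0,10],[0,0,-0.097,0.683,-0.015,0,10]]}}

```text
t: 7.52
ee_pos: [579.5, 22.4, 189.6]
orientation: [-2.348, -2.086, 0.003]
ft_force: [0.1, -0.6, -2.9]
width: 30.1
grasp_force: 30.0
```

{"op": "servo_tool", "data": {"rows": [[0,0,0,0,0,0.2,10],[0,0,0,0,0,0.4,10],[0,0,0,0,0,0.5,10],[0,0,0,0,0,0.5,10]]}}

```text
t: 8.02
ee_pos: [578.6, 21.4, 88.8]
orientation: [-2.348, -2.083, 0.005]
ft_force: [-0.5, 0.5, -2.4]
width: 29.9
grasp_force: 30.0
```

```bash
python3 - <<'E'
from h import *
plan([579,23,80],83.2)
E
```

```text
t 8.03 pos [578.6  21.4  88.8] ang 83.1 q [ 0.02  0.54  1.81 -0.    0.79  0.14] F [-0.5  0.5 -2.4]
[-0.003, 0.001, -0.001, 0.008, 0.001, 0.044] rows 2
```

{"op": "servo_tool", "data": {"rows": [[0,0,0,0,0,0.02,10],[0,0,0,0,0,0.035,10],[0,0,0,0,0,0.04,10],[0,0,0,0,0,0.042,10]]}}

```text
t: 8.52
ee_pos: [580.5, 22.8, 82.6]
orientation: [2.348, 2.087, 0.001]
ft_force: [0.7, 0.5, -3.4]
width: 30.1
grasp_force: 30.0
```

{"op": "servo_tool", "data": {"rows": [[0,0,0,0,0,0.008,10],[0,0,0,0,0,0.015,10],[0,0,0,0,0,0.015,10]]}}

```text
t: 8.9
ee_pos: [580.7, 23.0, 79.6]
orientation: [2.347, 2.087, 0.001]
ft_force: [0.4, 2.8, 0.3]
width: 29.6
grasp_force: 30.0
```

Contact is made, so I'll release and rise.

{"op": "servo_tool", "data": {"rows": [[0,0,0,0,0,0,40],[0,0,0,0,0,0,70],[0,0,0,0,0,0,80],[0,0,0,0,0,0,80]]}}

```text
t: 9.4
ee_pos: [580.3, 22.7, 79.3]
orientation: [2.348, 2.087, -0.0]
ft_force: [-0.0, 0.2, -0.3]
width: 66.0
grasp_force: 0.0
```

{"op": "servo_tool", "data": {"rows": [[0,0,0,0,0,-0.2,80],[0,0,0,0,0,-0.4,80],[0,0,0,-0.1,0,-0.6,80],[0,0,0,-0.2,0,-0.75,80],[0,0,0,-0.2,0,-0.75,80],[0,0,0,-0.2,0,-0.75,80]]}}

```text
t: 10.15
ee_pos: [575.0, -16.7, 228.3]
orientation: [-2.348, -2.086, 0.001]
ft_force: [0.3, -0.3, -0.8]
width: 80.3
grasp_force: 0.0
```

```bash
python3 - <<'E'
from h import *
p,d,X=grab('wrist','w2.png'); np.savez('w2.npz',p=p,X=X)
plan([603,222,160],83)
E
```

```text
t 10.2 pos [574.8 -16.5 227.8] ang 83.3 q [-0.05  0.35  1.74  0.    1.06  0.07] F [0.4 0.6 0.4]
[-0.001, 0.0, 0.003, 1.0, 0.001, 0.282] rows 5
[-0.0, 0.0, 0.0, 0.201, -0.001, 0.057] rows 2
```

View pics/w2.png

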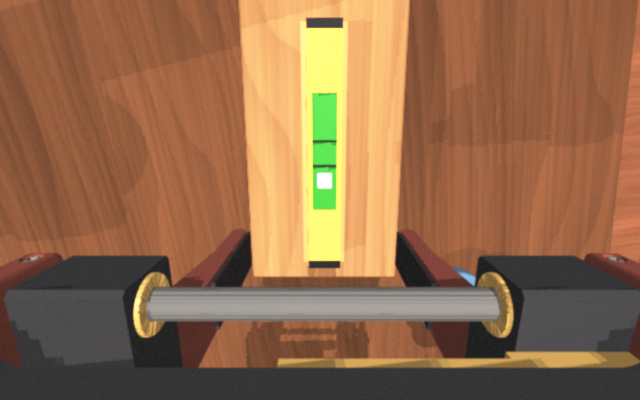

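The level lies lengthwise on the strip. The bubble is at (325,180), toward the end away from the knob, and the lines are at rows 141 and 166. I'll work out its offset.

```bash
cat >> h.py <<'E'
def bubble(p,X,box):
    v0,v1,u0,u1=box; P=p[v0:v1,u0:u1].astype(int); Y=X[v0:v1,u0:u1]
    hsv=cv2.cvtColor(p[v0:v1,u0:u1],cv2.COLOR_RGB2HSV)
    g=(hsv[:,:,0]>50)&(hsv[:,:,0]<75)&(hsv[:,:,1]>150); w=(hsv[:,:,1]<60)&(hsv[:,:,2]>200); k=hsv[:,:,2]<70
    f=lambda m: np.array([np.nonzero(m)[0].mean()+v0, np.nonzero(m)[1].mean()+u0, m.sum()])
    print('white',f(w),'black',f(k),'green rows',np.nonzero(g.sum(1)>5)[0][[0,-1]]+v0)
    return f(w),f(k)
E
python3 - <<'E'
from h import *
z=np.load('w2.npz'); p,X=z['p'],z['X']
w,k=bubble(p,X,(90,212,314,336))
def at(r): return np.nanmedian(X[int(round(r))-1:int(round(r))+2,318:332].reshape(-1,3),axis=0)
b,c=at(w[0]),at(k[0]); print(b,c,np.linalg.norm((b-c)[:2]))
m=np.zeros((400,640),bool); m[10:270,295:355]=X[10:270,295:355,2]>92
P=X[m]; r=cv2.minAreaRect(P[:,:2].astype(np.float32)); print(r, np.percentile(P[:,2],[5,50,95]))
plan([603,222,160],190,sgn=None)
E
```

```text
white [180.37288136 324.         236.        ] black [nan nan  0.] green rows [ 94 208]h.py:32: RuntimeWarning: Mean of empty slice.
  f=lambda m: np.array([np.nonzero(m)[0].mean()+v0, np.nonzero(m)[1].mean()+u0, m.sum()])
  ret = ret.dtype.type(ret / rcount)
Traceback (most recent call last):
ValueError: cannot convert float NaN to integer
```

The bubble is about 24 mm off, so the knob needs about 2.4 rad clockwise. I'll go to it with j6 wound back.

```bash
python3 - <<'E'
from h import *
z=np.load('w2.npz'); p,X=z['p'],z['X']
m=np.zeros((400,640),bool); m[10:270,295:355]=X[10:270,295:355,2]>92
P=X[m]; r=cv2.minAreaRect(P[:,:2].astype(np.float32)); print(r, np.percentile(P[:,2],[5,50,95]))
plan([603,222,180],188)
E
```

```text
((579.9230346679688, 23.68421173095703), (220.7001495361328, 30.187480926513672), 83.17742919921875) [103.52624715 105.51499016 109.4129668 ]
t 10.2 pos [574.8 -16.5 227.8] ang 83.3 q [-0.05  0.35  1.74  0.    1.06  0.07] F [0.4 0.6 0.4]
[-0.001, -0.001, -1.0, 1.0, 0.001, 0.199] rows 10
[-0.0, -0.0, -0.219, 0.014, 0.2, 0.04] rows 3
```

{"op": "servo_tool", "data": {"rows": [[0,0,0,0.25,0,0,80],[0,0,0,0.5,0,0,80],[0,0,0,0.6,0,0,80],[0,0,0,0.6,0,0,80],[0,0,0,0.6,0,0,80]]}}

```text
t: 10.82
ee_pos: [589.2, 101.3, 228.7]
orientation: [-2.348, -2.087, 0.002]
ft_force: [0.4, -0.5, -0.3]
width: 80.0
grasp_force: 0.0
```

```bash
python3 - <<'E'
from h import *
p,d,X=grab('wrist','w3.png')
m=(X[:,:,2]>85)&(X[:,:,2]<130)&(X[:,:,1]>170)&(X[:,:,1]<270)&(abs(X[:,:,0]-600)<60)&(p.max(2)<90)
P=X[m]; print(len(P),np.percentile(P[:,2],[5,50,95]))
P=P[P[:,2]>np.percentile(P[:,2],90)-5]
r=cv2.minEnclosingCircle(P[:,:2].astype(np.float32)); print(r, P.mean(0))
plan([603,222,180],188)
E
```

```text
2097 [96.38332474 97.95918789 99.3174164 ]
((602.8977661132812, 220.6887664794922), 22.323871612548828) [603.75979999 220.02982965  97.98927469]
t 10.88 pos [589.4 101.  228.9] ang 83.2 q [ 0.15  0.38  1.69 -0.    1.08  0.27] F [-0.1 -0.5 -0.5]
[-0.001, -0.0, -1.0, 0.609, -0.004, 0.244] rows 10
[0.0, 0.0, -0.219, -0.0, -0.0, 0.0] rows 3
```

View pics/w3.png

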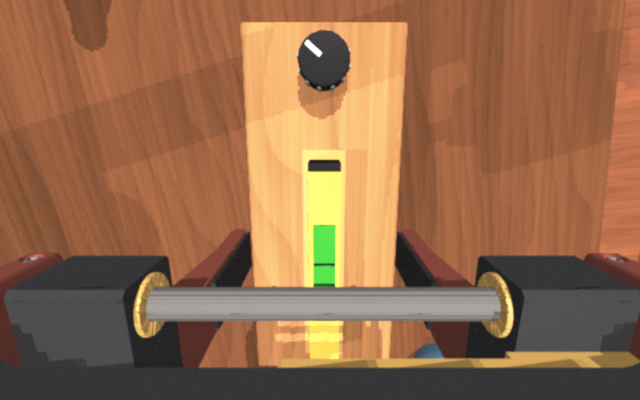

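The view confirms the knob at (603,221) with its top at z=98. I'll position above it with the wrist wound back.

{"op": "servo_tool", "data": {"rows": [[0,0,-0.12,0.2,0,0.05,80],[0,0,-0.24,0.4,0,0.1,80],[0,0,-0.36,0.605,0,0.15,80],[0,0,-0.48,0.605,0,0.24,80],[0,0,-0.6,0.605,0,0.24,80],[0,0,-0.72,0.605,0,0.24,80],[0,0,-0.84,0.605,0,0.24,80],[0,0,-0.96,0.605,0,0.24,80],[0,0,-1,0.605,0,0.24,80],[0,0,-1,0.605,0,0.24,80]]}}

```text
t: 12.12
ee_pos: [604.1, 221.0, 181.4]
orientation: [0.299, 3.127, -0.0]
ft_force: [0.5, -0.3, 0.1]
width: 79.8
grasp_force: 0.0
```

```bash
python3 - <<'E'
from h import *
plan([603,221,72],188)
E
```

```text
t 12.12 pos [604.1 221.  181.4] ang 169.1 q [ 0.33  0.5   1.62 -0.    1.03 -1.05] F [ 0.5 -0.3  0.1]
[-0.0, -0.0, -0.22, 0.006, -0.001, 0.547] rows 3
```

{"op": "servo_tool", "data": {"rows": [[0,0,-0.11,0.005,0,0.2,80],[0,0,-0.22,0.005,0,0.4,80],[0,0,-0.22,0.005,0,0.5,80],[0,0,-0.22,0.005,0,0.547,80],[0,0,-0.22,0.005,0,0.547,80],[0,0,-0.22,0.005,0,0.547,20],[0,0,-0.22,0.005,0,0.547,20],[0,0,-0.22,0.005,0,0.547,20],[0,0,-0.22,0.005,0,0.547,20],[0,0,-0.22,0.005,0,0.547,20]]}}

```text
t: 13.38
ee_pos: [603.3, 221.4, 72.3]
orientation: [-0.223, 3.133, -0.003]
ft_force: [0.8, -6.6, 3.5]
width: 45.5
grasp_force: 30.0
```

{"op": "servo_tool", "data": {"rows": [[0,0,0.08,0,0,-0.002,20],[0,0,0.18,0,0,-0.004,20],[0,0,0.28,0,0,-0.006,20],[0,0,0.38,0,0,-0.009,20],[0,0,0.48,0,0,-0.011,20],[0,0,0.58,0,0,-0.014,20],[0,0,0.68,0,0,-0.016,20],[0,0,0.76,0,0,-0.018,20],[0,0,0.8,0,0,-0.019,20],[0,0,0.8,0,0,-0.019,20]]}}

```text
t: 14.62
ee_pos: [603.5, 221.5, 76.1]
orientation: [1.586, 2.71, -0.001]
ft_force: [1.4, -5.7, 1.1]
width: 45.6
grasp_force: 29.9
```

{"op": "servo_tool", "data": {"rows": [[0,0,0.08,0,0,-0.002,20],[0,0,0.18,0,0,-0.004,20],[0,0,0.28,0,0,-0.006,20],[0,0,0.38,0,0,-0.009,20],[0,0,0.48,0,0,-0.011,20],[0,0,0.58,0,0,-0.014,20],[0,0,0.68,0,0,-0.016,20],[0,0,0.76,0,0,-0.018,20],[0,0,0.8,0,0,-0.019,20],[0,0,0.8,0,0,-0.019,20]]}}

```text
t: 15.88
ee_pos: [604.1, 220.9, 79.9]
orientation: [2.838, 1.341, 0.002]
ft_force: [2.9, -7.7, 0.7]
width: 44.7
grasp_force: 29.9
```

{"op": "servo_tool", "data": {"rows": [[0,0,0,0,0,0,60],[0,0,0,0,0,0,80],[0,0,0,0,0,0,80],[0,0,0,0,0,0,80],[0,0,0,0,0,-0.2,80],[0,0,0,0,0,-0.4,80],[0,0,0,0,0,-0.6,80],[0,0,0,0,0,-0.75,80],[0,0,0,0,0,-0.75,80]]}}

```text
t: 17.0
ee_pos: [604.3, 223.2, 232.2]
orientation: [2.84, 1.343, 0.008]
ft_force: [-0.9, 1.1, -0.2]
width: 80.0
grasp_force: 0.0
```

```bash
python3 - <<'E'
from h import *
plan([575,-17,228],83.2)
E
```

```text
t 17.0 pos [604.3 223.2 232.2] ang 50.6 q [0.34 0.44 1.58 0.   1.12 1.02] F [-0.9  1.1 -0.2]
[0.003, -0.002, -0.379, -1.0, 0.635, 0.018] rows 5
[-0.0, -0.001, -0.0, -0.025, -0.0, 0.0] rows 2
```

{"op": "servo_tool", "data": {"rows": [[0,0,-0.1,-0.25,0.16,0,60],[0,0,-0.2,-0.5,0.32,0,40],[0,0,-0.3,-0.75,0.48,0,10],[0,0,-0.38,-1,0.635,0.02,0],[0,0,-0.38,-1,0.635,0.02,0],[0,0,-0.38,-1,0.635,0.02,0],[0,0,-0.38,-1,0.635,0.02,0]]}}

```text
t: 17.88
ee_pos: [574.1, -11.3, 225.0]
orientation: [-2.347, -2.088, 0.0]
ft_force: [0.2, 0.6, 1.0]
width: 13.6
grasp_force: 0.0
```

```bash
python3 - <<'E'
from h import *
p,d,X=grab('wrist'); np.savez('w4.npz',p=p,X=X)
c=p[60:240,260:390,::-1]; cv2.imwrite('pics/w4.png',cv2.resize(c,None,fx=3,fy=3,interpolation=cv2.INTER_CUBIC))
hsv=cv2.cvtColor(p,cv2.COLOR_RGB2HSV)
print(p[85:220,324:326].mean(1).min(1).round().astype(int).tolist()); print(p[85:220,324:326,1].mean(1).round().astype(int).tolist())
plan([579,10,150],83.2)
E
```

```text
[128, 128, 126, 128, 129, 130, 128, 130, 130, 130, 130, 131, 129, 128, 120, 102, 88, 88, 92, 93, 94, 94, 93, 92, 92, 92, 92, 94, 92, 92, 90, 92, 91, 92, 92, 90, 91, 92, 92, 92, 89, 90, 92, 88, 91, 90, 90, 90, 89, 90, 89, 90, 90, 90, 88, 90, 90, 88, 89, 88, 90, 88, 85, 73, 60, 65, 67, 70, 134, 253, 255, 255, 255, 255, 255, 255, 255, 255, 255, 255, 255, 255, 255, 255, 255, 218, 110, 86, 72, 58, 66, 72, 70, 80, 86, 85, 86, 86, 85, 84, 86, 84, 87, 85, 84, 84, 84, 86, 84, 84, 85, 84, 84, 85, 84, 84, 85, 86, 83, 84, 84, 85, 84, 85, 84, 85, 82, 84, 84, 84, 86, 85, 84, 102, 120]
[254, 254, 254, 254, 254, 254, 254, 254, 254, 254, 254, 254, 254, 254, 253, 246, 232, 232, 238, 240, 240, 240, 240, 239, 240, 239, 239, 240, 240, 240, 238, 240, 239, 239, 240, 239, 239, 240, 240, 240, 238, 238, 238, 238, 238, 238, 238, 238, 238, 238, 238, 238, 238, 238, 237, 238, 238, 237, 237, 237, 238, 236, 231, 173, 92, 139, 177, 192, 232, 255, 255, 255, 255, 255, 255, 255, 255, 255, 255, 255, 255, 255, 255, 255, 255, 252, 240, 233, 175, 93, 152, 193, 204, 225, 235, 235, 236, 236, 236, 235, 236, 235, 236, 236, 234, 236, 235, 236, 234, 235, 235, 236, 235, 235, 234, 234, 236, 235, 234, 235, 234, 235, 234, 235, 235, 235, 234, 234, 234, 234, 235, 234, 232, 245, 253]
t 17.93 pos [574.2 -11.2 225.2] ang 83.3 q [-0.04  0.35  1.74  0.    1.05  0.08] F [-0.3 -0.3  0.5]
[-0.0, -0.0, 0.002, 0.108, 0.012, 0.376] rows 3
```

View pics/w4.png

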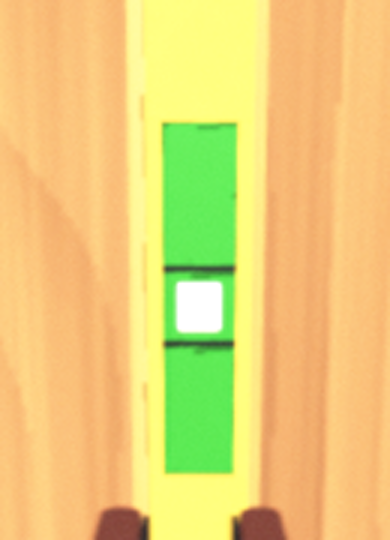

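The bubble (white block, centre row 307 in the crop) sits midway between the lines at rows 270 and 344, less than 1 mm off. Now I'll press with closed fingers.

{"op": "servo_tool", "data": {"rows": [[0,0,0,0.09,0.01,0.15,0],[0,0,0,0.18,0.01,0.3,0],[0,0,0,0.18,0.01,0.45,0],[0,0,0,0.18,0.01,0.52,0],[0,0,0,0.18,0.01,0.53,0],[0,0,0,0.18,0.01,0.53,0]]}}

```text
t: 18.68
ee_pos: [581.0, 23.0, 120.3]
orientation: [2.347, 2.087, 0.002]
ft_force: [0.0, 0.5, 0.4]
width: 0.5
grasp_force: 0.0
```

{"op": "servo_tool", "data": {"rows": [[0,0,0,0,0,0.01,0],[0,0,0,0,0,0.02,0],[0,0,0,0,0,0.025,0],[0,0,0,0,0,0.03,0],[0,0,0,0,0,0.03,0]]}}

```text
t: 19.3
ee_pos: [580.2, 22.9, 113.4]
orientation: [-2.348, -2.087, 0.0]
ft_force: [-0.5, -0.4, 0.3]
width: 0.6
grasp_force: 0.0
```

{"op": "servo_tool", "data": {"rows": [[0,0,0,0,0,0.005,0],[0,0,0,0,0,0.01,0],[0,0,0,0,0,0.015,0],[0,0,0,0,0,0.015,0]]}}

```text
t: 19.8
ee_pos: [580.3, 22.9, 110.4]
orientation: [-2.348, -2.087, 0.0]
ft_force: [0.0, -0.6, 0.2]
width: 0.7
grasp_force: 0.0
```

{"op": "servo_tool", "data": {"rows": [[0,0,0,0,0,0.0025,0],[0,0,0,0,0,0.005,0],[0,0,0,0,0,0.005,0]]}}

```text
t: 20.18
ee_pos: [580.3, 22.9, 110.3]
orientation: [2.348, 2.087, 0.0]
ft_force: [-2.9, 0.5, 8.0]
width: 0.6
grasp_force: 4.1
```

{"op": "servo_tool", "data": {"rows": [[0,0,0,0,0,0.0015,0],[0,0,0,0,0,0.0015,0],[0,0,0,0,0,0.0015,0],[0,0,0,0,0,0.0015,0],[0,0,0,0,0,0.0015,0],[0,0,0,0,0,0.0015,0],[0,0,0,0,0,0.0015,0],[0,0,0,0,0,0.0015,0]]}}

```text
t: 21.18
ee_pos: [580.4, 22.9, 110.3]
orientation: [2.348, 2.087, 0.0]
ft_force: [-4.1, -0.2, 10.2]
width: 0.6
grasp_force: 5.3
```

```bash
python3 - <<'E'
from h import *
p,d,X=grab('wrist'); cv2.imwrite('pics/w5.png',p[:,:,::-1])
p,d,X=grab('scene'); cv2.imwrite('pics/s5.png',cv2.resize(p[130:290,260:450,::-1],None,fx=3.5,fy=3.5,interpolation=cv2.INTER_CUBIC))
o=ctrl.get_obs(); print(o['t'],o['ft_force'],o['grasp_force'])
E
```

```text
21.275 [-3.52517639  0.10806156 10.42628132] 5.308371470309794
```

View pics/w5.png

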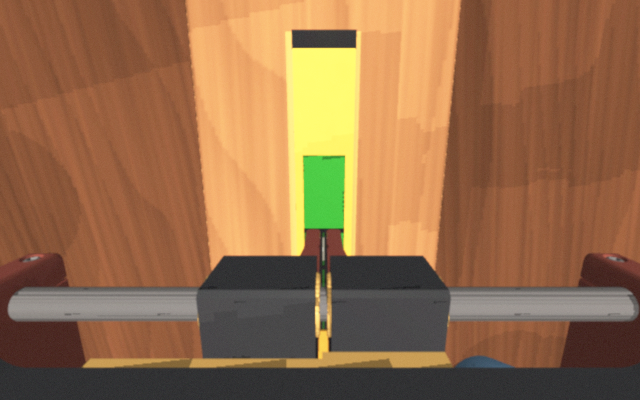

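View pics/s5.png

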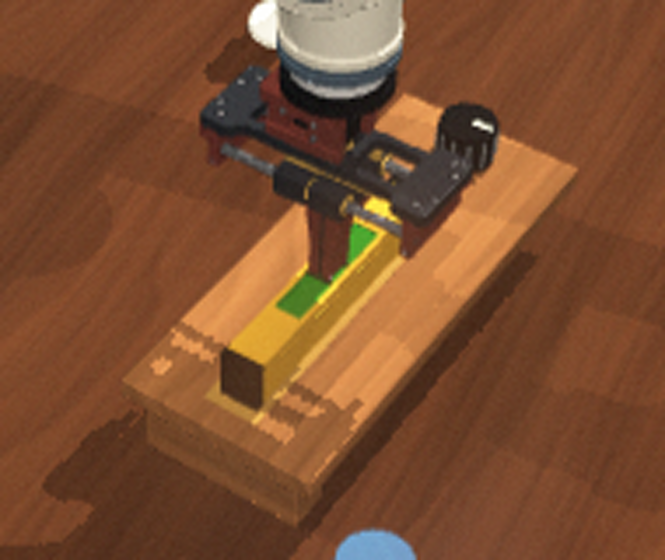

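The level lies on the strip under about 10 N, but the fingers hide the bubble. I'll press again 70 mm further back so it can be seen.

{"op": "servo_tool", "data": {"rows": [[0,0,0,0,0,-0.05,0],[0,0,0,-0.2,0,-0.05,0],[0,0,0,-0.35,0,-0.05,0],[0,0,0,-0.35,0,-0.05,0],[0,0,0,-0.35,0,-0.02,0],[0,0,0,-0.35,0,-0.01,0],[0,0,0,-0.35,0,-0.005,0],[0,0,0,-0.35,0,0,0],[0,0,0,-0.35,0,0,0],[0,0,0,-0.35,0,0,0]]}}

```text
t: 22.52
ee_pos: [572.0, -45.7, 110.3]
orientation: [-2.347, -2.088, 0.0]
ft_force: [-5.0, 1.4, 12.2]
width: 0.5
grasp_force: 6.4
```

{"op": "servo_tool", "data": {"rows": [[0,0,0,0,0,0,0],[0,0,0,0,0,0,0],[0,0,0,0,0,0,0],[0,0,0,0,0,0,0],[0,0,0,0,0,0,0],[0,0,0,0,0,0,0],[0,0,0,0,0,0,0],[0,0,0,0,0,0,0]]}}

```text
t: 23.52
ee_pos: [572.0, -45.8, 110.3]
orientation: [-2.347, -2.088, 0.0]
ft_force: [-4.9, 0.8, 12.6]
width: 0.3
grasp_force: 6.4
```

```bash
python3 - <<'E'
from h import *
p,d,X=grab('wrist','w6.png')
o=ctrl.get_obs(); print(o['t'],o['ft_force'],o['grasp_force'],o['ee_pos'])
E
```

```text
23.575 [-5.02828446  0.81973222 12.79582207] 6.363588231615722 [572.01770263 -45.7444508  110.29380492]
```

View pics/w6.png

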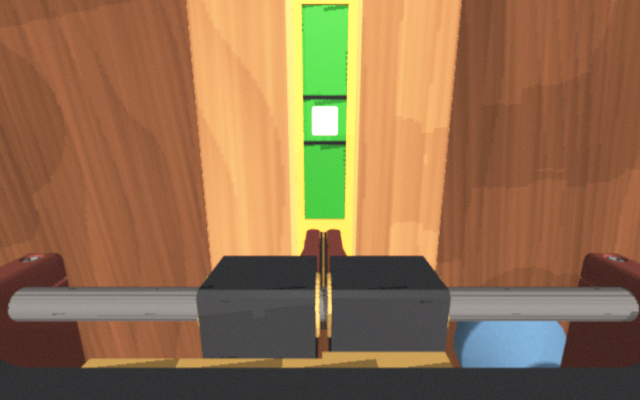

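The bubble (centre row 121) sits midway between the lines (rows 97 and 143) under 12.5 N, with the level flat on the strip. I'll hand the job in.

```bash
python3 -c "
from workcell import ctrl
print(ctrl.close_job())"
```

```text
the job is handed in; nothing more can be done
None
```

I handed the job in at about 24 s, with the level flat on the brass strip, the bubble within about 1 mm of centre, and the fingers still pressing at about 12.5 N; the vase, book and candle were never touched, and no verdict came back.

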